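# Feed the used-battery box by its press lever

## Task

A used black battery is waiting on the chute of the battery box. With the fingertips, press the orange lever right down so that the green lid lifts fully and the battery rolls in by itself; then, keeping the fingers on the lever, ease it back up so that the lid comes down gently and shuts without slamming, and move clear. Touch neither the lid nor the battery, grasp nothing, and leave everything else on the desk where it stands.

Things in the scene. Friction and masses are not known exactly. Their poses are not given: they have to be found in the camera images.
- battery_box: White box fixed to the desk, 200 (x) x 170 (y) x 112 mm high, inner floor 20 mm above the desk. Origin: centre of its underside. The lever sticks out of its -x side, the lid hinges on its +x rim, a grey chute stands 75 mm out of its -y side (top 150 mm above the desk). Its yaw varies by 1 rad; the lever points to the robot or to the robot's right.
- box_floor (a point): Centre of the box's inner floor, where the battery should land nearby.
- lever (a joint): Orange press lever on the box's -x side, hinged along the box's y, 112 mm from the box's centre and 78 mm above the desk. 0 rad = up, at rest, sloping 0.22 rad upwards away from the box; grows as pressed; 0.46 rad = fully down on its stop. The lid turns 2.2 times as far, and its weight and a light spring push the lever back up: 2 to 10 N at the pad, most with the lid nearly shut. No latch, no damper.
- lever_pad (a point): Centre of the upper face of the orange pad at the lever's end (50 mm along the lever, 70 mm across, 8 mm thick), 120 mm from the lever's hinge, 108 mm above the desk at rest; moves with the lever and sinks about 55 mm to the stop. The pad is about 100 mm clear of the box's front; nothing is above it.
- lid (a joint): Angle of the green lid: 0 rad = shut, about 1.01 rad = fully up. It opens upwards about the +x rim of the box. Let go, it falls freely and slams; falling faster than 2 rad/s at any time counts as a slam (that is the lever pad rising about 0.11 m/s).
- lid_panel: The green lid, a cap 208 x 178 x 58 mm; its top is 170 mm above the desk when shut, its front edge rises to about 320 mm. Origin on the hinge line, at the middle of the box's +x rim, 112 mm above the desk. A tongue on its -y side holds the battery back until the lid is up by about 0.3 rad. Not to be touched.
- lid_front (a point): Middle of the lower front edge of the lid, 204 mm from the hinge.
- used_cell: The used battery: a black D-size cell with a copper band, 34 mm diameter, 61 mm long, 0.14 kg, lying on the chute against the lid's tongue; rolls into the box once the lid is up. Not to be touched. Origin on its surface: it turns as it rolls.
- used_cell_center (a point): Centre of the used battery; about 135 mm above the desk while on the chute, below 85 mm (box frame) once in the box.
- spare_cell: Bystander: a blue D-size cell with a copper band standing upright on the desk, 34 mm diameter, 61 mm high, about 105 mm beside the lever's pad. Origin: centre of its underside.
- stapler: Bystander: red and black stapler, 125 x 34 x 55 mm, on the desk about 115 mm from the lever's pad on the other side. Origin: centre of its underside.
- mug: Bystander: blue mug, 80 mm diameter, 95 mm high. Origin: centre of its underside.
- gel_bottle: Bystander: clear bottle with a white cap, 60 mm diameter, 150 mm high. Origin: centre of its underside.
- note_block: Bystander: yellow block of notes, 76 x 76 x 35 mm. Origin: centre of its underside.
- tape_dispenser: Bystander: black tape dispenser, 150 x 60 x 84 mm. Origin: centre of its underside.
- parcel: Bystander: small cardboard box, 120 x 90 x 60 mm. Origin: centre of its underside.

How it is judged:
On the way, in this order (a step that is already met when the one before it is completed fails the run):
1. the lever is held down, the lid fully up (over 0.9 rad), and the used battery lies in the box (value of joint lid above 0.9 rad and z of used_cell_center in the frame of battery_box between 0.015 and 0.085 m and x of used_cell_center in the frame of battery_box between -0.095 and 0.095 m and y of used_cell_center in the frame of battery_box between -0.08 and 0.08 m), for 0.3 s.
2. the lid is shut again (under 0.03 rad) (value of joint lid below 0.03 rad and z of used_cell_center in the frame of battery_box between 0.015 and 0.085 m and x of used_cell_center in the frame of battery_box between -0.095 and 0.095 m and y of used_cell_center in the frame of battery_box between -0.08 and 0.08 m), for 0.2 s.
At the end, for the whole second after the job is handed in: The used battery lies at rest in the box, the lid is shut (under 0.03 rad) and the lever fully up (under 0.02 rad), and no bystander is more than 15 mm from its starting place (all of step 2 and value of joint lever below 0.02 rad and linear speed of used_cell below 0.03 m/s and distance of each of spare_cell, stapler, mug, gel_bottle, note_block, tape_dispenser, parcel from where it was at the start of the episode below 0.015 m); the robot touches nothing.
It fails at once if the lid falls faster than 2 rad/s: it slams (velocity of joint lid below -2 rad/s).
It fails at once if the robot touches the lid (over 1 N) (contact force between any of the fingers, the arm and lid_panel above 1 N).
It fails at once if the robot touches or carries the used battery (over 0.5 N) (contact force between any of the fingers, the arm and used_cell above 0.5 N).
It fails at once if a bystander is shifted or lifted by more than 15 mm, or tipped (distance of any of spare_cell, stapler, mug, gel_bottle, note_block, tape_dispenser, parcel from where it was at the start of the episode above 0.015 m or angle between any of spare_cell, stapler, mug, gel_bottle, note_block, tape_dispenser, parcel's own z axis and vertical above 0.3 rad).
It also fails if it takes over 35 s, if anything falls off the work surface, if the arm or the gripper's body presses on something with over 40 N, if the wrist force passes 120 N, or if a joint passes its speed limit or range.

## Robot

A 7-joint arm with a two-finger parallel gripper is mounted at the origin on the work surface. World frame = base frame: x ahead of the robot, y to its left, z up, the work surface at z = 0. Lengths are in m, angles in rad, forces in N, time in s.
With the tool pointing down it reaches from about 0.425 to 0.925 m from the base axis. Payload 6.8 kg.
Tool frame: the origin (TCP) lies on the centre line of the jaws, within the pads' length; the fingertips stand 14 mm ahead of it and the grasp point (between the pads) lies 5 mm behind it (r.tips_ahead is the distance from the TCP to the fingertips, in m); z points along the fingers, y is the line along which they close (so a half turn about z gives the same grasp; the last joint's range is limited). The gripper opens to 85 mm and grips with 20 to 120 N. Pads are 22 mm wide; open, the fingers measure 114 mm over their backs; the gripper's body (76 mm by 85 mm) begins 54 mm behind the grasp point. The pads swing forward as they close: fully open they stand 13 mm farther back than shut.
Start: joints at [-1.234, 0.477, 0.022, 1.555, -0.011, 1.109, -0.083], TCP at [0.29, 0.609, 0.245] pointing down, gripper open.
Joint ranges: [-2.96, 2.96], [-0.34, 2.1], [-1.41, 1.46], [0.24, 2.44], [-1.37, 4.51], [0.17, 1.92], [-2.96, 2.96]. Speed limits (rad/s): [2.39, 2.39, 3.14, 3.14, 3.14, 3.14, 3.14].

## Interface

Orientations are given as a rotation vector (axis times angle).
In Python, from bench import r, eyes gives the robot as it stands.
- The arm moves only by the tool step_arm, never from a script. Its argument "rows" is a list of rows, each a list of 6 numbers: the shift along the world's x, y, z in units of 60 cm (1.0 is 60 cm), then the turn, a rotation vector about the world's x, y, z in units of pi rad (1.0 is pi rad). In form: [[x, y, z, rx, ry, rz], ...]. A call has 1 to 5 rows; each row is the pose to reach, as a shift and turn from the pose commanded when the call began, turning the shorter way round; what a row does not reach only later rows make up. A row lasts 1/12 s, in which the tool goes at most 41.7 mm and 7.16 degrees, less where a joint would pass 70% of its speed; a pose out of reach is approached as far as the arm can. A call with a number of a shift or a turn outside -1 to 1 is refused whole. A call with a gripper value outside its range is refused whole. "jaw" is the closure, from 0 (fully open) to 1 (shut), set as the call begins (left out, the last holds). The fingers move at their own pace and stop on an object; "squeeze" is the grip in N (left out, the last holds). Time passes only in rows, so rows that repeat a pose let the fingers close. It gives the time, the measured TCP pose, the force, the opening and the grip force at its end, in the units of the state.
- r.get_obs(): the state, without advancing time (a new reading comes with each control period).
- eyes.grab_frame(name): name is "side" or "top"; returns the picture (400x640x3 uint8, red, green, blue); there is no depth.
- eyes.camera_info(name): a dict with "mtx" (3x3 intrinsics, pixels), "k1" (the pictures are not rectified: a ray, as slopes to the right and down, at radius r is drawn at 1 + k1 r^2 times it, then the intrinsics apply), "extrinsics" (4x4, takes a point from camera to world coordinates). Camera axes: x right, y down, z forward; pixel columns grow to the right and rows downward; lengths in m; the calibration is good to about 2 mm. A picture is of the moment at which its call begins. camera_info takes no time and is no camera call.
- r.hand_in(): hands the job in; it is judged then, once.
The state is a dict: "clock": time; "joints": joint angles; "qvel": joint speeds; "tau": joint torques, N m; "tcp_pos": TCP position; "orientation": TCP orientation; "contact_force": force on the tool from outside, world axes, zero at the start; "moment": the same for the moment, N m; "grip_width": finger opening in m; "gripper_force": force on a finger pad.
Only numpy, scipy, OpenCV 4.12 (cv2) and the standard library are available. Lean on these libraries where they do the work, as an engineer would, in place of code of your own. Each camera call takes 0.05 s, during which the arm holds its last target. There are 200 camera calls.

## Working session

There is one attempt and no reset: what is moved stays moved. The work goes in short steps, Python scripts to look and compute and a tool call to move; the robot and the scene stay as the last step left them, time stands still between calls to the robot, and variables do not carry over. Pictures are saved under pics/ and viewed, at most 10 in all, crops included, and the job is handed in when it is done.

Besides the shell and the picture viewer there is one more tool, called after "Call:" by a JSON object that holds its "method" and its "body", one argument or row to a line. step_arm: Moves the arm, as the interface text tells. Shifts and turns lie within -1 to 1; 1 stands for 60 cm of shift or pi rad of turn. Its arguments: {"type":"object","properties":{"rows":{"type":"array"},"jaw":{"type":"number"},"squeeze":{"type":"number"}},"required":["rows"]}

```bash
mkdir -p pics
python3 - <<'E'
from bench import r, eyes
import cv2
for n in("side","top"):
    cv2.imwrite(f"pics/{n}0.png",eyes.grab_frame(n)[:,:,::-1])
    i=eyes.camera_info(n);print(n,i["mtx"],i["k1"],i["extrinsics"])
print(r.get_obs(), r.tips_ahead)
E
```

```text
side [[362.53333238   0.         320.93487308]
 [  0.         362.53333238 202.84560676]
 [  0.           0.           1.        ]] -0.0009371683604650237 [[ 0.97317134 -0.12201474  0.19506398  0.36424871]
 [-0.22999804 -0.49304549  0.83905128 -0.79089627]
 [-0.00620121 -0.86140499 -0.50788088  0.57130673]
 [ 0.          0.          0.          1.        ]]
top [[368.96591152   0.         327.14915433]
 [  0.         368.96591152 200.75676418]
 [  0.           0.           1.        ]] 0.019039279330998887 [[-0.08218184 -0.97156469  0.22205451  0.31374416]
 [-0.99659823  0.07873423 -0.02434933  0.019666  ]
 [ 0.00617366 -0.22330021 -0.97473017  1.05659778]
 [ 0.          0.          0.          1.        ]]
{'clock': 0.1, 'joints': array([-1.23411013,  0.47772415,  0.02235018,  1.55636482, -0.01147773,
        1.10929071, -0.08313038]), 'qvel': array([ 0.00124192, -0.00123011, -0.00122083, -0.00197484,  0.00107857,
        0.00124805, -0.00067952]), 'tau': array([ 4.07910295e-03, -5.97764146e+01,  1.61345713e+00, -2.81950557e+01,
        1.27938436e-02,  5.03298841e-03, -1.60472467e-05]), 'tcp_pos': array([0.29022588, 0.60885026, 0.2444134 ]), 'orientation': array([-6.92885046e-01, -3.06400105e+00,  2.58147670e-03]), 'contact_force': array([ 0.7597616 ,  0.60817596, -0.43229886]), 'moment': array([-0.0402495 ,  0.01163593,  0.02384874]), 'gripper_force': 0.0, 'grip_width': 0.08555751982944523} 0.014
```

View pics/top0.png

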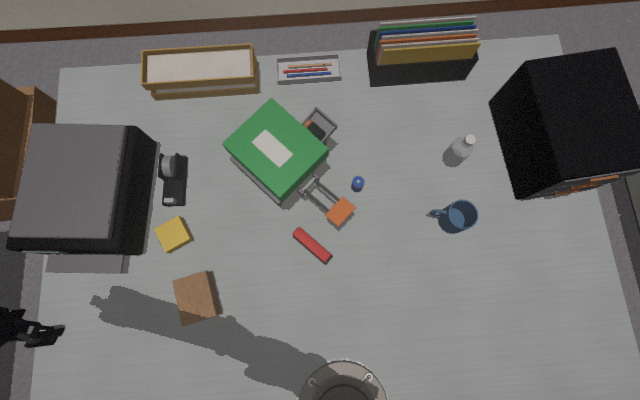

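View pics/side0.png

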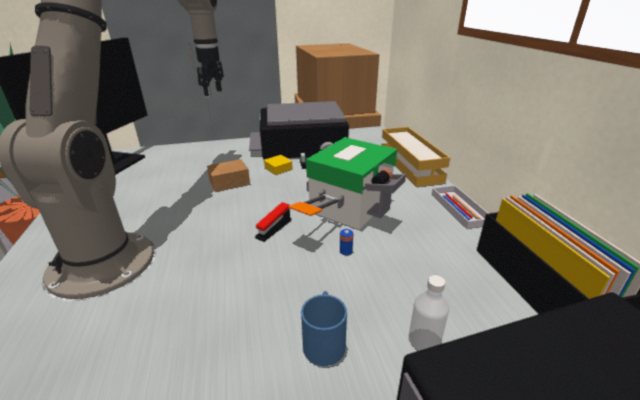

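The top view shows the orange pad at about (340,211), the green lid centred near (276,148), the stapler at (312,245) and the spare cell at (358,183). The side view shows the pad at (306,208). Next I'll segment these and convert to positions.

```bash
cat > h.py <<'E'
from bench import r, eyes
import cv2, numpy as np
from scipy.optimize import least_squares
def ray(n,uv):
    i=eyes.camera_info(n);K=i["mtx"];E=i["extrinsics"]
    d=np.array([(uv[0]-K[0,2])/K[0,0],(uv[1]-K[1,2])/K[1,1]]);s=d.copy()
    for _ in range(5): s=d/(1+i["k1"]*(s@s))
    return E[:3,3],E[:3,:3]@np.r_[s,1]
def onz(n,uv,z):
    o,d=ray(n,uv);return o+d*(z-o[2])/d[2]
def mask(n,im,lo,hi,win):
    h=cv2.cvtColor(im,cv2.COLOR_RGB2HSV);m=cv2.inRange(h,lo,hi);w=np.zeros_like(m)
    w[win[1]:win[3],win[0]:win[2]]=255;return m&w
E
python3 - <<'E'
from h import *
t=eyes.grab_frame("top");s=eyes.grab_frame("side")
m=mask("top",t,(5,150,60),(18,255,255),(322,190,365,232))
M=cv2.moments(m,True);uv=(M['m10']/M['m00'],M['m01']/M['m00']);print(uv,M['m00'],cv2.minAreaRect(cv2.findNonZero(m)))
pad=onz("top",uv,.106);print("pad",pad)
bx=cv2.boxPoints(cv2.minAreaRect(cv2.findNonZero(m)));print([onz("top",p,.108)[:2].round(3) for p in bx])
m2=mask("side",s,(5,150,60),(18,255,255),(285,195,325,220))
M=cv2.moments(m2,True);uv=(M['m10']/M['m00'],M['m01']/M['m00']);print("side",uv,onz("side",uv,.106))
g=mask("top",t,(50,100,40),(80,255,255),(200,80,345,215))
print("green",g.sum()/255);hull=cv2.convexHull(cv2.findNonZero(g))
print(cv2.approxPolyDP(hull,6,True)[:,0].tolist())
for p in cv2.approxPolyDP(hull,6,True)[:,0]:print(onz("top",p,.17).round(3))
for nm,lo,hi,w,z in(("spare",(105,100,30),(130,255,255),(345,170,370,195),.05),("stap",(0,150,60),(4,255,255),(285,220,340,270),.055)):
    mm=mask("top",t,lo,hi,w);M=cv2.moments(mm,True);print(nm,[onz("top",p,z)[:2].round(3) for p in cv2.boxPoints(cv2.minAreaRect(cv2.findNonZero(mm)))])
E
```

```text
(339.5348837209302, 211.13953488372093) 344.0 ((339.867431640625, 210.98068237304688), (16.575458526611328, 24.826025009155273), 41.987213134765625)
pad [ 0.49978878 -0.0342091   0.106     ]
[array([0.493, 0.004]), array([ 0.539, -0.044]), array([ 0.506, -0.074]), array([ 0.461, -0.026])]
side (305.218253968254, 207.98809523809524) [ 0.49953946 -0.03718689  0.106     ]
green 4500.0
[[327, 149], [279, 197], [223, 143], [272, 99]]
[ 0.65  -0.013  0.17 ]
[0.535 0.115 0.17 ]
[0.688 0.25  0.17 ]
[0.8   0.119 0.17 ]
spare [array([ 0.606, -0.084]), array([ 0.604, -0.113]), array([ 0.569, -0.109]), array([ 0.571, -0.081])]
stap [array([0.457, 0.096]), array([0.474, 0.079]), array([ 0.394, -0.001]), array([0.377, 0.017])]
```

Call:
{"method": "step_arm", "body": {
  "rows": [
    [0.01,-0.03,0,0,0,0],
    [0.03,-0.085,0,0,0,0],
    [0.05,-0.145,0,0,0,0],
    [0.07,-0.21,0,0,0,0],
    [0.09,-0.27,0,0,0,0]
  ],
  "jaw": 1
}}

```text
clock: 0.62
tcp_pos: [0.3447, 0.4451, 0.245]
orientation: [0.693, 3.064, -0.001]
contact_force: [1.7, -0.9, -0.1]
grip_width: 0.0255
gripper_force: 0.0
```

Call:
{"method": "step_arm", "body": {
  "rows": [
    [0.02,-0.06,0,0,0,0],
    [0.04,-0.12,0,0,0,0],
    [0.06,-0.18,0,0,0,0],
    [0.08,-0.24,0,0,0,0],
    [0.1,-0.3,0,0,0,0]
  ]
}}

```text
clock: 1.03
tcp_pos: [0.4046, 0.2655, 0.2454]
orientation: [0.693, 3.064, 0.0]
contact_force: [0.9, -0.3, 0.2]
grip_width: -0.0
gripper_force: 0.0
```

Call:
{"method": "step_arm", "body": {
  "rows": [
    [0.02,-0.06,0,0,0,0],
    [0.04,-0.12,0,0,0,0],
    [0.06,-0.18,0,0,0,0],
    [0.08,-0.24,0,0,0,0],
    [0.09,-0.29,0,0,0,0]
  ]
}}

```text
clock: 1.45
tcp_pos: [0.4593, 0.0905, 0.2456]
orientation: [0.696, 3.063, 0.0]
contact_force: [-0.7, -0.2, -0.5]
grip_width: 0.0001
gripper_force: 0.0
```

Call:
{"method": "step_arm", "body": {
  "rows": [
    [0.018,-0.056,0,0,0,0],
    [0.036,-0.112,0,0,0,0],
    [0.054,-0.168,-0.02,0,0,0],
    [0.066,-0.2,-0.07,0,0,0],
    [0.068,-0.21,-0.13,0,0,0]
  ]
}}

```text
clock: 1.87
tcp_pos: [0.5022, -0.037, 0.1686]
orientation: [0.7, 3.055, 0.001]
contact_force: [0.4, 1.2, -0.2]
grip_width: 0.0001
gripper_force: 0.0
```

Call:
{"method": "step_arm", "body": {
  "rows": [
    [0,0,0,0,0,0]
  ]
}}

```text
clock: 1.95
tcp_pos: [0.4956, -0.035, 0.1623]
orientation: [-0.697, -3.055, 0.006]
contact_force: [-1.7, 0.1, -0.7]
grip_width: 0.0001
gripper_force: 0.0
```

Run:
```python
from h import *
a=cv2.resize(eyes.grab_frame("side")[130:260,230:420],None,fx=3,fy=3)
cv2.imwrite("pics/c1.png",a[:,:,::-1])
o=r.get_obs();print(o["tcp_pos"],o["contact_force"],r.tips_ahead)
```

```text
[ 0.49668106 -0.03356942  0.16478568] [0.09971792 0.47633026 0.7157967 ] 0.014
```

View pics/c1.png

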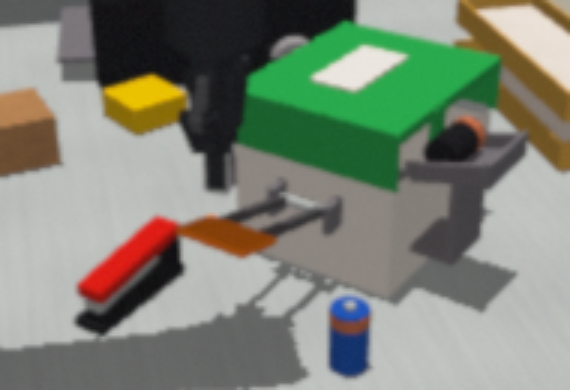

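The closed tips are directly over the pad, at crop (216,188) with the pad at (228,236), so I'm going down.

Call:
{"method": "step_arm", "body": {
  "rows": [
    [0,0,-0.025,0,0,0],
    [0,0,-0.045,0,0,0],
    [0,0,-0.06,0,0,0],
    [0,0,-0.07,0,0,0],
    [0,0,-0.078,0,0,0]
  ]
}}

```text
clock: 2.42
tcp_pos: [0.4997, -0.0319, 0.1213]
orientation: [0.691, 3.064, 0.001]
contact_force: [-1.7, -0.0, 4.6]
grip_width: -0.0001
gripper_force: 2.1
```

Call:
{"method": "step_arm", "body": {
  "rows": [
    [0,0,-0.008,0,0,0],
    [0,0,-0.016,0,0,0],
    [0,0,-0.024,0,0,0],
    [0,0,-0.032,0,0,0],
    [0,0,-0.04,0,0,0]
  ]
}}

```text
clock: 2.83
tcp_pos: [0.4996, -0.0328, 0.0973]
orientation: [0.693, 3.063, 0.0]
contact_force: [-2.9, -2.0, 4.5]
grip_width: -0.0001
gripper_force: 2.3
```

Call:
{"method": "step_arm", "body": {
  "rows": [
    [0,0,-0.01,0,0,0],
    [0,0,-0.02,0,0,0],
    [0,0,-0.03,0,0,0],
    [0,0,-0.04,0,0,0],
    [0,0,-0.048,0,0,0]
  ]
}}

```text
clock: 3.25
tcp_pos: [0.5006, -0.0319, 0.0679]
orientation: [0.692, 3.062, 0.002]
contact_force: [-8.5, 4.3, 47.7]
grip_width: 0.0001
gripper_force: 24.5
```

Call:
{"method": "step_arm", "body": {
  "rows": [
    [0,0,-0.002,0,0,0],
    [0,0,-0.003,0,0,0],
    [0,0,-0.004,0,0,0],
    [0,0,-0.004,0,0,0],
    [0,0,-0.004,0,0,0]
  ]
}}

```text
clock: 3.67
tcp_pos: [0.5007, -0.0319, 0.0681]
orientation: [0.693, 3.062, 0.005]
contact_force: [-10.0, 2.5, 40.1]
grip_width: 0.0001
gripper_force: 20.0
```

Run:
```python
from h import *
a=cv2.resize(eyes.grab_frame("side")[100:260,230:420],None,fx=3,fy=3)
b=cv2.resize(eyes.grab_frame("top")[80:240,210:380],None,fx=3,fy=3)
cv2.imwrite("pics/c2.png",cv2.resize(np.hstack([a,b]),None,fx=.74,fy=.74)[:,:,::-1])
o=r.get_obs();print(o["tcp_pos"],o["contact_force"])
```

```text
[ 0.50067581 -0.0318911   0.0680678 ] [-9.47155177  1.69195628 39.33060662]
```

View pics/c2.png

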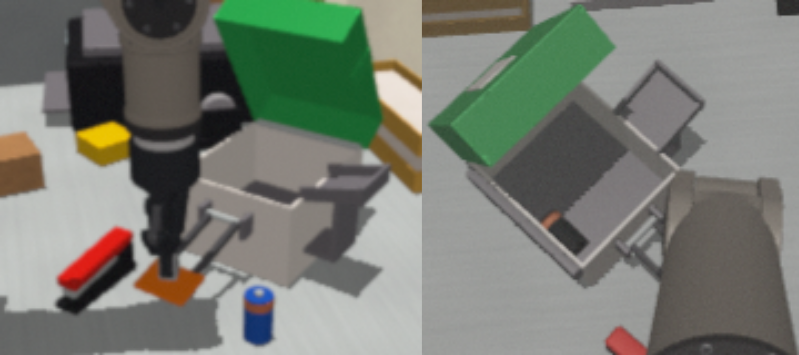

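The lid is fully up, and the battery lies on the box floor at picture position (568,232). I'll hold briefly, then ease up at about 3 mm per row.

Call:
{"method": "step_arm", "body": {
  "rows": [
    [0,0,0,0,0,0],
    [0,0,0,0,0,0],
    [0,0,0,0,0,0],
    [0,0,0.002,0,0,0],
    [0,0,0.005,0,0,0]
  ]
}}

```text
clock: 4.18
tcp_pos: [0.5002, -0.0321, 0.0695]
orientation: [0.692, 3.063, 0.003]
contact_force: [-0.1, -0.3, 4.1]
grip_width: -0.0002
gripper_force: 1.9
```

Call:
{"method": "step_arm", "body": {
  "rows": [
    [0,0,0.004,0,0,0],
    [0,0,0.008,0,0,0],
    [0,0,0.012,0,0,0],
    [0,0,0.016,0,0,0],
    [0,0,0.02,0,0,0]
  ]
}}

```text
clock: 4.6
tcp_pos: [0.4989, -0.033, 0.0803]
orientation: [-0.693, -3.063, 0.001]
contact_force: [-0.3, -1.7, 2.1]
grip_width: 0.0001
gripper_force: 1.6
```

Call:
{"method": "step_arm", "body": {
  "rows": [
    [0,0,0.004,0,0,0],
    [0,0,0.008,0,0,0],
    [0,0,0.012,0,0,0],
    [0,0,0.016,0,0,0],
    [0,0,0.02,0,0,0]
  ]
}}

```text
clock: 5.02
tcp_pos: [0.499, -0.0328, 0.0925]
orientation: [-0.693, -3.064, 0.0]
contact_force: [-1.8, -2.2, 5.1]
grip_width: -0.0003
gripper_force: 2.1
```

Call:
{"method": "step_arm", "body": {
  "rows": [
    [0,0,0.004,0,0,0],
    [0,0,0.008,0,0,0],
    [0,0,0.012,0,0,0],
    [0,0,0.016,0,0,0],
    [0,0,0.02,0,0,0]
  ]
}}

```text
clock: 5.43
tcp_pos: [0.4995, -0.0323, 0.1047]
orientation: [0.693, 3.064, 0.001]
contact_force: [-1.2, -1.2, 4.0]
grip_width: 0.0001
gripper_force: 2.3
```

Call:
{"method": "step_arm", "body": {
  "rows": [
    [0,0,0.004,0,0,0],
    [0,0,0.008,0,0,0],
    [0,0,0.012,0,0,0],
    [0,0,0.016,0,0,0],
    [0,0,0.02,0,0,0]
  ]
}}

```text
clock: 5.85
tcp_pos: [0.5004, -0.0318, 0.1169]
orientation: [0.691, 3.063, 0.002]
contact_force: [2.6, 2.7, 4.2]
grip_width: -0.0001
gripper_force: 2.4
```

Contact is holding throughout. I'll slow down for the last few millimetres.

Call:
{"method": "step_arm", "body": {
  "rows": [
    [0,0,0.002,0,0,0],
    [0,0,0.004,0,0,0],
    [0,0,0.006,0,0,0],
    [0,0,0.008,0,0,0],
    [0,0,0.01,0,0,0]
  ]
}}

```text
clock: 6.27
tcp_pos: [0.4995, -0.0327, 0.1225]
orientation: [0.693, 3.064, 0.0]
contact_force: [3.4, 3.1, 3.9]
grip_width: 0.0002
gripper_force: 2.4
```

Call:
{"method": "step_arm", "body": {
  "rows": [
    [0,0,0.002,0,0,0],
    [0,0,0.004,0,0,0],
    [0,0,0.006,0,0,0],
    [0,0,0.008,0,0,0],
    [0,0,0.01,0,0,0]
  ]
}}

```text
clock: 6.68
tcp_pos: [0.498, -0.0332, 0.1278]
orientation: [-0.693, -3.062, 0.002]
contact_force: [0.1, -0.5, 0.4]
grip_width: -0.0001
gripper_force: 0.0
```

Call:
{"method": "step_arm", "body": {
  "rows": [
    [0,0,0.005,0,0,0],
    [0,0,0.015,0,0,0],
    [0,0,0.04,0,0,0],
    [0,0,0.08,0,0,0],
    [0,0,0.12,0,0,0]
  ]
}}

```text
clock: 7.1
tcp_pos: [0.4985, -0.0329, 0.201]
orientation: [-0.693, -3.062, 0.001]
contact_force: [0.5, -0.3, 0.3]
grip_width: 0.0
gripper_force: 0.0
```

Call:
{"method": "step_arm", "body": {
  "rows": [
    [-0.01,0,0.02,0,0,0],
    [-0.02,0.02,0.04,0,0,0],
    [-0.03,0.05,0.05,0,0,0],
    [-0.04,0.08,0.05,0,0,0],
    [-0.04,0.08,0.05,0,0,0]
  ]
}}

```text
clock: 7.52
tcp_pos: [0.4745, 0.0187, 0.2311]
orientation: [-0.686, -3.066, -0.003]
contact_force: [0.6, 0.3, -0.7]
grip_width: -0.0002
gripper_force: 0.0
```

Run:
```python
from h import *
a=cv2.resize(eyes.grab_frame("side")[100:260,230:420],None,fx=3,fy=3)
b=cv2.resize(eyes.grab_frame("top")[80:240,210:380],None,fx=3,fy=3)
cv2.imwrite("pics/c3.png",cv2.resize(np.hstack([a,b]),None,fx=.74,fy=.74)[:,:,::-1])
o=r.get_obs();print(o["tcp_pos"],o["contact_force"])
```

```text
[0.47504775 0.01566172 0.23066846] [ 0.19238966 -0.10656198  0.63063867]
```

View pics/c3.png

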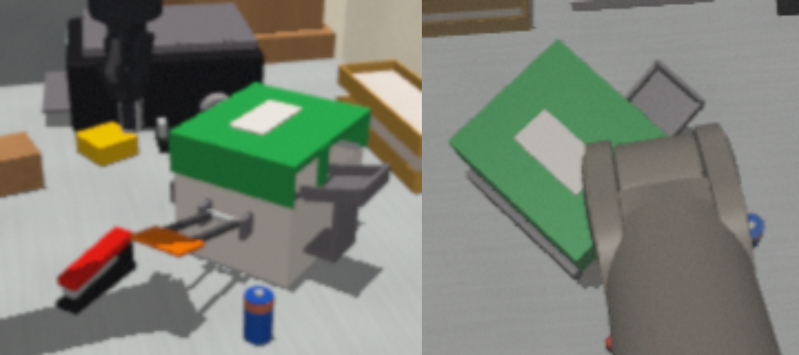

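The lid is shut, the lever is up at (168,240), the stapler and spare cell have not moved, and the arm is clear.

```bash
python3 -c "
from bench import r
print(r.hand_in())"
```

```text
the job is handed in; nothing more can be done
None
```

The job is handed in: the battery rolled into the box, the lid was eased shut with the fingers on the lever, and the arm is clear; the stapler and spare cell look unmoved in the last picture, I did not re-check the other bystanders, and the hand-in gave no verdict.

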